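Open the glue-up press with its lever

ROBOT

A 6-joint arm with a two-finger parallel gripper is mounted at the origin on the work surface. World frame = base frame: x ahead of the robot, y to its left, z up, the work surface at z = 0. Lengths are in m, angles in rad, forces in N, time in s.
With the tool pointing down it reaches from about 0.275 to 0.725 m from the base axis. Payload 5.6 kg.
Tool frame: the origin (TCP) lies between the finger pads; the fingertips stand 25 mm ahead of it and the grasp point (between the pads) lies 6 mm ahead of it (env.tip_extent is the distance from the TCP to the fingertips, in m); z points along the fingers, y is the direction in which the jaws open and shut (so a half turn about z gives the same grasp; the last joint's range is limited). The gripper opens to 85 mm and grips with 20 to 120 N. Pads are 22 mm wide; open, the fingers measure 114 mm over their backs; the gripper's body (76 mm by 85 mm) begins 54 mm behind the grasp point. The pads swing forward as they close: fully open they stand 13 mm farther back than shut.
Start: joints at [1.42, 0.255, 0.108, 0, -1.424, -0.285], TCP at [0.232, 0.499, 0.225] pointing down, gripper open.
Joint ranges: [-2.95, 2.95], [-1.21, 1.97], [-1.09, 1.5], [-2.87, 1.71], [-2.94, -0.07], [-3.05, 3.05]. Speed limits (rad/s): [2.57, 2.57, 3.14, 3.14, 3.14, 3.14].

INTERFACE

Orientations are given as a rotation vector (axis times angle).
In Python, from plant import env gives the robot as it stands.
- The arm moves only by the tool move_arm, never from a script. Its argument "increments" is text: rows parted by semicolons, each of 6 numbers parted by spaces: the shift along the world's x, y, z in units of 0.05 m (1.0 is 0.05 m), then the turn, a rotation vector about the world's x, y, z in units of 0.12 rad (1.0 is 0.12 rad). A call has 1 to 20 rows; each row shifts and turns the commanded pose from where the row before left it; what a row does not reach is not made up. A row lasts 1/10 s, in which the tool goes at most 50 mm and 8.59 degrees, less where a joint would pass 70% of its speed; a pose out of reach is approached as far as the arm can. A call with a number of a shift or a turn outside -1 to 1 is refused whole. A call with a gripper value outside its range is refused whole. "hand" is the finger opening in mm, from 0 to 85.4, set as the call begins (left out, the last holds). The fingers move at their own pace and stop on an object; "grip_force" is the grip in N (left out, the last holds). Time passes only in rows, so rows that do not move let the fingers close. It gives the time, the measured TCP pose, the force and the opening at its end, in the units of the state.
- env.read_state(): the state, without advancing time (a new reading comes with each control period).
- env.read_camera(name): name is "scene" or "top"; returns the picture (400x640x3 uint8, blue, green, red); there is no depth.
- env.camera_info(name): a dict with "mtx" (3x3 intrinsics, pixels), "world_to_cam" (4x4, takes a point from world to camera coordinates). Camera axes: x right, y down, z forward; pixel columns grow to the right and rows downward; lengths in m; the calibration is good to about 2 mm. A picture is of the moment at which its call begins. camera_info takes no time and is no camera call.
- env.sign_off(): hands the job in, once; it reports no verdict.
The state is a dict: "t": time; "q": joint angles; "dq": joint speeds; "effort": joint torques, N m; "ee_pos": TCP position; "ee_rot": TCP orientation; "contact_force": force on the tool from outside, world axes, zero at the start; "wrist_torque": the same for the moment, N m; "grip_width": finger opening in m.
Only numpy, scipy, OpenCV 4.12 (cv2) and the standard library are available. Lean on these libraries where they do the work, as an engineer would, in place of code of your own. Each camera call takes 0.05 s, during which the arm holds its last target. There are 200 camera calls.

TASK

Push the yellow safety catch by its knob so that it swings clear out from under the steel lever, then press the lever's red pad down until the free edge of the heavy blue flap has risen at least 25 mm, so that a colleague can draw the glued panel out. Finish while still holding the pad down with the fingers, the flap steady. Only push and press: do not lift the lever out of its cradle, do not touch the flap itself, and leave everything else on the bench where it is.

Things in the scene. Friction and masses are not known exactly. Their poses are not given: they have to be found in the camera images.
- press: Fixed grey bench press, base 8 mm thick. Origin on the bench straight below the lever's fulcrum rod (along the press's x, axis 52 mm up). The lever lies along y: long arm and red pad to -y; wooden bed, orange panel (320 x 130 x 5 mm) and blue flap at y = 85 to 315 mm. Two cheeks 95 mm high stand beside the rod (x = +-22, y = +-32 mm). A rubber bumper under the pad ends the travel, pad 38 mm up.
- lever: Loose steel bar 400 x 24 x 16 mm, 0.55 kg, resting on the fulcrum rod between the cheeks. Origin on the rod's axis, axes parallel to the press's at rest. Its nose (100 mm from the rod) is under the flap's free edge; the long arm (300 mm) rises 12 degrees towards the pad. It takes 3 to 8 N down on the pad to raise the flap; let go, it rises again.
- lever_pad (a point): Centre of the top face of the red pad, 50 mm (press's x) by 70 mm (y), at the end of the lever's long arm, 275 mm along the bar from the fulcrum rod and 32 mm square above its axis. About 140 mm above the bench at rest, 75 mm or less when the flap is open enough; it turns about the rod on its way down.
- catch_pivot (a point): Upright axis of the yellow catch, fixed on the press at its x = 55, y = -140 mm; the point is at the height of the catch's underside, 74 mm above the bench.
- catch_knob (a point): Top centre of the catch's upright yellow knob, 20 mm thick, 56 mm tall (74 to 130 mm above the bench), 55 mm from the catch's pivot, on the side away from the lever.
- catch (a joint): Turn of the yellow catch, rad. At 0 it lies along the press's x: its arm (67 mm long, 18 mm wide, top 86 mm up) blocks the lever from below, its knob is at x = 110, y = -140 mm. Grows anticlockwise from above: push the knob towards the press's +y (the flap) and on round the pivot. From 1.0 the lever is free; stop at 1.4. Stays where left; 1 to 2 N at the knob moves it.
- flap (a joint): Opening of the heavy blue steel flap (240 x 205 x 8 mm, about 3.6 kg), rad, 0 shut; hinged along the press's x at its far edge (y = 290 mm, 55 mm up). 0.123 lifts its free edge by 25 mm; with the lever on the bumper it reads about 0.19. Falls shut if the lever is let go.
- flap_edge (a point): Middle of the lower front edge of the flap (free edge), 55 mm above the bench when shut.
- tape: Bystander, to be left alone: yellow roll of tape lying flat, 90 mm across, 25 mm high. Origin at the centre of its underside.
- glue: Bystander, to be left alone: white glue bottle, 48 mm thick, 130 mm tall. Origin at the centre of its underside.
- squeegee: Bystander, to be left alone: blue squeegee lying flat, 82 x 100 x 8 mm. Origin at the centre of its underside.
- mug: Bystander, to be left alone: white mug, 80 mm across, 92 mm tall. Origin at the centre of its underside.
- cutter: Bystander, to be left alone: orange cutter knife lying flat, 163 mm long. Origin at the centre of its underside.
- offcut: Bystander, to be left alone: wooden offcut, 120 x 80 x 20 mm. Origin at the centre of its underside.
- core: Bystander, to be left alone: cardboard core standing, 40 mm thick, 70 mm tall. Origin at the centre of its underside.

How it is judged:
On the way, in this order (a step that is already met when the one before it is completed fails the run):
1. the catch is swung clear of the lever (value of joint catch above 0.95 rad), for 0.1 s.
2. the lever raises the flap's free edge by 25 mm (value of joint flap above 0.122 rad and contact force between the fingers and lever above 0.5 N and horizontal distance between the grasp point and lever_pad below 0.06 m), for 0.3 s.
At the end, for the whole second after the job is handed in: The catch is clear of the lever (0.95 rad or more), the flap's free edge is up 25 mm (0.122 rad or more) and steady (under 0.05 rad/s), held by the fingers pressing the lever (over 0.5 N) at its red pad (within 60 mm), and the lever still lies on its fulcrum (all of step 2 and value of joint catch above 0.95 rad and velocity of joint flap between -0.05 and 0.05 rad/s and distance between lever and press below 0.065 m); the arm keeps its last pose, push and grip.
It fails at once if the lever is lifted or dragged off its fulcrum (over 20 mm) (distance of lever from where it was at the start of the episode above 0.02 m).
It fails at once if the robot touches the flap (contact force between any of the fingers, the arm and flap above 1 N).
It fails at once if something else on the bench is moved by more than 30 mm (distance of any of tape, glue, squeegee, mug, cutter, offcut, core from where it was at the start of the episode above 0.03 m).
It also fails if it takes over 48 s, if anything falls off the work surface, if the arm or the gripper's body presses on something with over 40 N, if the wrist force passes 120 N, or if a joint passes its speed limit or range.

## Working session

There is one attempt and no reset: what is moved stays moved. The work goes in short steps, Python scripts to look and compute and a tool call to move; the robot and the scene stay as the last step left them, time stands still between calls to the robot, and variables do not carry over. Pictures are saved under pics/ and viewed, about 8 in all and at most 12, crops included, and the job is handed in when it is done.

Besides the shell and the picture viewer there is one more tool, called after "Emit:" by a JSON object that holds its "name" and its "arguments". move_arm: Moves the arm, as the interface text tells. Shifts and turns lie within -1 to 1; 1 stands for 0.05 m of shift or 0.12 rad of turn. Its arguments: {"type":"object","properties":{"increments":{"type":"string"},"hand":{"type":"number"},"grip_force":{"type":"number"}},"required":["increments"]}

```bash
mkdir -p pics; ls; python3 - <<'E'
from plant import env
import cv2,numpy as np
s=env.read_state();print(s['t'],s['ee_pos'],s['ee_rot'],s['contact_force'],s['grip_width'])
for n in('top','scene'):
    im=env.read_camera(n);cv2.imwrite(f'pics/{n}0.png',im)
    i=env.camera_info(n);print(n,i['mtx'],i['world_to_cam'])
E
```

```text
pics
0.0 [0.23188146 0.49815186 0.22387313] [ 3.06542706e+00 -6.78785558e-01 -5.86016034e-04] [ 0.23984622 -0.31443555 -0.11496957] 0.08539143286451144
top [[442.38567794   0.         318.452104  ]
 [  0.         442.38567794 203.13145529]
 [  0.           0.           1.        ]] [[-0.00711342 -0.99981665 -0.01777838  0.03254181]
 [-0.98521329  0.01005085 -0.1710373   0.56383207]
 [ 0.17118463  0.01629883 -0.98510414  1.57389352]
 [ 0.          0.          0.          1.        ]]
scene [[370.59298193   0.         319.41644521]
 [  0.         370.59298193 199.04981175]
 [  0.           0.           1.        ]] [[ 0.71272036  0.70142289 -0.00596887 -0.398956  ]
 [ 0.48982247 -0.50376678 -0.71154268 -0.19808293]
 [-0.50209924  0.50420727 -0.70261752  1.64179487]
 [ 0.          0.          0.          1.        ]]
```

View pics/top0.png

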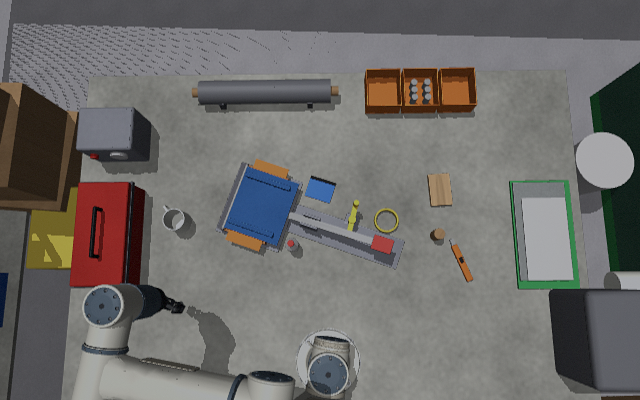

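View pics/scene0.png

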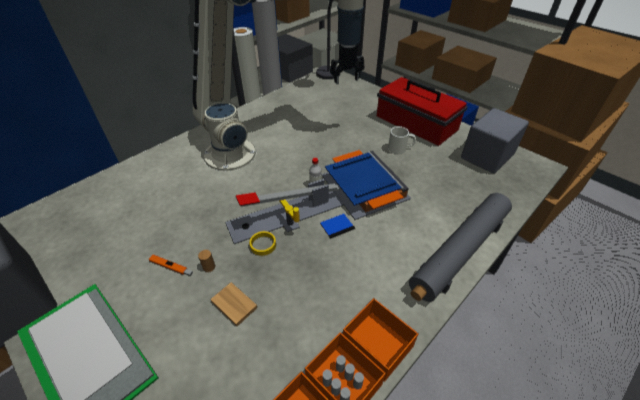

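The top view shows the red pad at about (383,243), the knob at (356,203), the tape at (387,220) and the glue at (292,245). In the scene view the pad is at (248,199) and the yellow catch at (290,210). Next I'll measure by masks and rays.

```bash
cat > h.py <<'E'
import numpy as np,cv2
from plant import env
def cam(n):
    i=env.camera_info(n);return i['mtx'],np.array(i['world_to_cam'])
def plane(n,uv,z):
    K,T=cam(n);R=T[:3,:3];c=-R.T@T[:3,3]
    d=R.T@np.linalg.inv(K)@np.array([*uv,1.]);return c+d*(z-c[2])/d[2]
def proj(n,p):
    K,T=cam(n);q=K@(T[:3,:3]@np.asarray(p,float)+T[:3,3]);return q[:2]/q[2]
def tri(a,b):
    P=[cam(n)[0]@cam(n)[1][:3] for n in('top','scene')]
    X=cv2.triangulatePoints(P[0],P[1],np.array(a,float).reshape(2,1),np.array(b,float).reshape(2,1)).ravel();return X[:3]/X[3]
def blobs(im,lo,hi,roi,amin=15):
    m=cv2.inRange(cv2.cvtColor(im,cv2.COLOR_BGR2HSV),lo,hi);x0,y0,x1,y1=roi
    k=np.zeros_like(m);k[y0:y1,x0:x1]=m[y0:y1,x0:x1]
    n,l,s,c=cv2.connectedComponentsWithStats(k)
    return [(c[j].round(1),s[j]) for j in range(1,n) if s[j][4]>=amin],k
E
python3 - <<'E'
from h import *
T=cv2.imread('pics/top0.png');S=cv2.imread('pics/scene0.png')
for nm,lo,hi in(('red',(0,140,80),(8,255,255)),('yel',(22,120,80),(35,255,255)),('blue',(100,120,40),(125,255,255))):
    for n,im,roi in(('top',T,(200,150,420,280)),('scene',S,(220,140,420,260))):
        b,k=blobs(im,lo,hi,roi)
        print(nm,n,[(list(c),list(map(int,s))) for c,s in b])
        if nm in('red','blue'):
            for c in cv2.findContours(k,0,2)[0]:
                if cv2.contourArea(c)>60: print('  rect',cv2.minAreaRect(c))
a=cv2.resize(T[185:275,275:415],None,fx=5,fy=5,interpolation=2)
b=cv2.resize(S[155:245,225:345],None,fx=5,fy=5,interpolation=2)
cv2.imwrite('pics/c1.png',a[:, :700]);cv2.imwrite('pics/c2.png',b)
E
```

```text
red top [([np.float64(381.9), np.float64(244.0)], [371, 235, 23, 19, 287]), ([np.float64(290.4), np.float64(243.0)], [288, 241, 6, 6, 28])]
  rect ((382.0, 244.00001525878906), (20.238574981689453, 13.914020538330078), 18.434946060180664)
red scene [([np.float64(314.9), np.float64(159.8)], [312, 158, 6, 5, 22]), ([np.float64(247.2), np.float64(198.4)], [236, 193, 24, 12, 212])]
  rect ((247.4729766845703, 198.33786010742188), (10.357135772705078, 22.193864822387695), 80.53767395019531)
yel top [([np.float64(352.8), np.float64(215.4)], [348, 200, 11, 31, 161]), ([np.float64(385.9), np.float64(219.9)], [374, 208, 25, 25, 146])]
yel scene [([np.float64(290.6), np.float64(209.5)], [280, 199, 19, 23, 198]), ([np.float64(262.5), np.float64(242.5)], [249, 231, 27, 25, 277])]
blue top [([np.float64(261.4), np.float64(205.6)], [224, 167, 75, 79, 3587]), ([np.float64(319.6), np.float64(189.9)], [305, 178, 30, 25, 488])]
  rect ((319.6499938964844, 190.04998779296875), (25.930675506591797, 18.657434463500977), 18.434946060180664)
  rect ((261.1970520019531, 205.2080078125), (55.70411682128906, 66.38359069824219), 19.98310661315918)
blue scene [([np.float64(361.8), np.float64(178.2)], [326, 153, 75, 53, 2168]), ([np.float64(336.3), np.float64(224.2)], [321, 214, 32, 22, 410])]
  rect ((336.52813720703125, 224.0723876953125), (15.636968612670898, 28.89214515686035), 68.74949645996094)
  rect ((362.7287902832031, 176.7979736328125), (47.04270935058594, 62.179473876953125), 68.87527465820312)
```

View pics/c1.png

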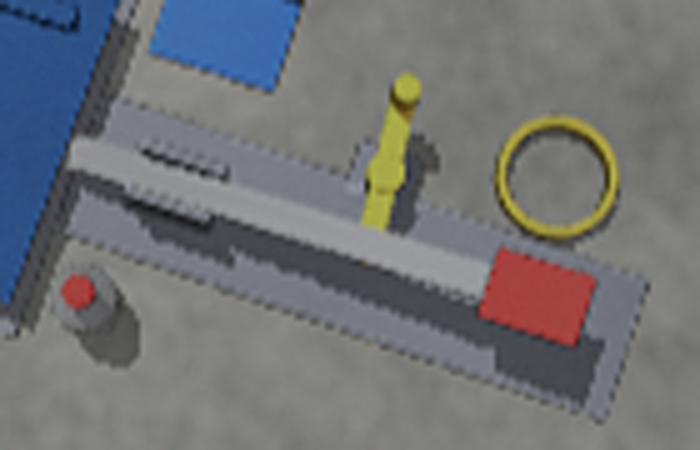

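View pics/c2.png

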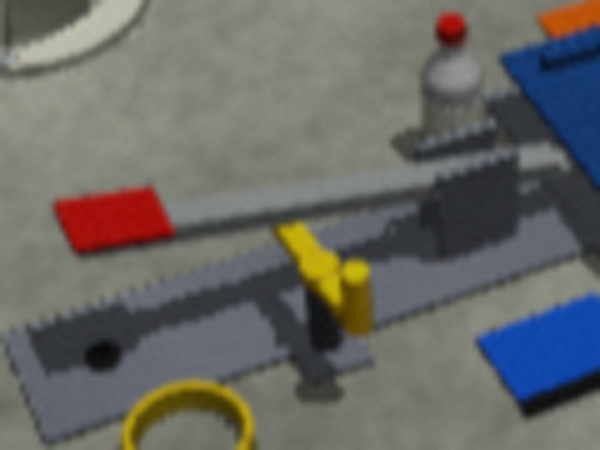

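The crops show the knob's top at about top (356.0,201.9) and scene (295.6,208.2). The pad's centre is at top (382.1,243.9) and scene (247.2,198.0), and the tape lies close beside the base's far end.

```bash
python3 - <<'E'
from h import *
np.set_printoptions(precision=4,suppress=True)
pad=tri((382.1,243.9),(247.2,198));kn=tri((356,202),(295.6,208.2))
print('tri pad',pad,'knob',kn)
pp=plane('top',(382.1,243.9),.141);kk=plane('top',(356,202),.130);pv=plane('top',(352,219.3),.088)
print('plane pad',pp,'knob',kk,'piv',pv,'|k-p|',np.linalg.norm((kk-pv)[:2]))
# rigid 2D fit: press coords of pad, knob, pivot
r=np.deg2rad(12);pl=np.array([[0,-(275*np.cos(r)+32*np.sin(r)-0)],[110,-140],[55,-140]])/1000
pl[0,1]=-(.275*np.cos(r)-.032*np.sin(r))*1
print('pad z',.052+.275*np.sin(r)+.032*np.cos(r),'y',pl[0])
# flap top centre at y=~187.5, z .063
fl=plane('top',(261.2,205.2),.063)
pl=np.vstack([pl,[0,.1875]]);w=np.array([pp,kk,pv,fl])[:,:2]
a=pl-pl.mean(0);b=w-w.mean(0)
th=np.arctan2((a[:,0]*b[:,1]-a[:,1]*b[:,0]).sum(),(a*b).sum())
R=np.array([[np.cos(th),-np.sin(th)],[np.sin(th),np.cos(th)]]);o=w.mean(0)-R@pl.mean(0)
print('yaw',th,'origin',o,'resid mm',1000*(pl@R.T+o-w))
print('ex',R[:,0],'ey',R[:,1])
for nm,p in dict(pad=pl[0],knob=pl[1],pivot=pl[2]).items(): print(nm,R@p+o)
t=plane('top',(386,220),.0125);g=plane('top',(290.4,243),.13);print('tape',t,'glue',g)
for nm,q in(('tape',t),('glue',g)): print(nm,'press',R.T@(q[:2]-o))
from scipy.spatial.transform import Rotation as Ro
M=Ro.from_rotvec(env.read_state()['ee_rot']).as_matrix();print(M)
E
```

```text
tri pad [ 0.4057 -0.1888  0.1395] knob [ 0.5524 -0.1038  0.133 ]
plane pad [ 0.4055 -0.1889  0.141 ] knob [ 0.5527 -0.1043  0.13  ] piv [ 0.4978 -0.0917  0.088 ] |k-p| 0.05628236860781233
pad z 0.1404764381983656 y [ 0.     -0.2623]
yaw -0.3373173298202614 origin [0.4934 0.0601] resid mm [[ 1.1639  1.4606]
 [-1.7462 -4.0655]
 [ 1.2045  1.526 ]
 [-0.6222  1.0788]]
ex [ 0.9436 -0.331 ] ey [0.331  0.9436]
pad [ 0.4066 -0.1874]
knob [ 0.5509 -0.1084]
pivot [ 0.499  -0.0902]
tape [ 0.5042 -0.2224  0.0125] glue [0.4121 0.1236 0.13  ]
tape press [ 0.1037 -0.263 ]
glue press [-0.0978  0.033 ]
[[ 0.9065 -0.4222 -0.0006]
 [-0.4222 -0.9065 -0.0015]
 [ 0.0001  0.0016 -1.    ]]
```

Triangulation and ray-on-plane agree to about 1 mm: the pad is at (0.406,-0.188,0.140), the knob at (0.552,-0.104) and the pivot at (0.499,-0.091). I'll fly across with the fingers shut to a point behind the knob.

Emit:
{"name": "move_arm", "arguments": {"increments": "0.385 -0.8 0 0 0 0;0.385 -0.8 0 0 0 0;0.385 -0.8 0 0 0 0;0.385 -0.8 0 0 0 0;0.385 -0.8 0 0 0 0;0.385 -0.8 0 0 0 0;0.385 -0.8 0 0 0 0;0.385 -0.8 0 0 0 0;0.385 -0.8 0 0 0 0;0.385 -0.8 0 0 0 0;0.385 -0.8 0 0 0 0;0.385 -0.8 0 0 0 0;0.385 -0.8 0 0 0 0;0.385 -0.8 0 0 0 0;0.385 -0.8 0 0 0 0;0.385 -0.9 0 0 0 0;0 0 0 0 0 0;0 0 0 0 0 0", "hand": 0, "grip_force": 30}}

```text
t: 1.9
ee_pos: [0.5399, -0.1473, 0.2236]
ee_rot: [3.066, -0.683, -0.003]
contact_force: [-0.4, -0.3, -0.6]
grip_width: 0.0002
```

Emit:
{"name": "move_arm", "arguments": {"increments": "0 0 -0.5 0 0 0;0 0 -0.5 0 0 0;0 0 -0.5 0 0 0;0 0 -0.5 0 0 0;0 0 0 0 0 0;0 0 0 0 0 0"}}

```text
t: 2.5
ee_pos: [0.5402, -0.1457, 0.1256]
ee_rot: [3.067, -0.677, 0.0]
contact_force: [0.1, -0.7, 0.7]
grip_width: -0.0001
```

```bash
python3 - <<'E'
from h import *
s=env.read_state();print(s['ee_pos'],s['contact_force'])
pv=np.array([.499,-.0907]);p=s['ee_pos'][:2]
for ph in np.arange(-.3,.97,.15):
    u=np.array([np.cos(ph),np.sin(ph)]);t=np.array([-u[1],u[0]])
    q=pv+.055*u-.025*t;print(round(ph,2),q.round(4),((q-p)/.05).round(2));p=q
im=env.read_camera('scene');cv2.imwrite('pics/s1.png',cv2.resize(im[120:260,220:400],None,fx=4,fy=4,interpolation=2))
E
```

```text
[ 0.54017273 -0.14570357  0.12564766] [ 0.11416452 -0.69954211  0.67464871]
-0.3 [ 0.5442 -0.1308] [0.08 0.3 ]
-0.15 [ 0.5496 -0.1236] [0.11 0.14]
0.0 [ 0.554  -0.1157] [0.09 0.16]
0.15 [ 0.5571 -0.1072] [0.06 0.17]
0.3 [ 0.5589 -0.0983] [0.04 0.18]
0.45 [ 0.5594 -0.0893] [0.01 0.18]
0.6 [ 0.5585 -0.0803] [-0.02  0.18]
0.75 [ 0.5563 -0.0715] [-0.04  0.18]
0.9 [ 0.5528 -0.0632] [-0.07  0.17]
```

View pics/s1.png

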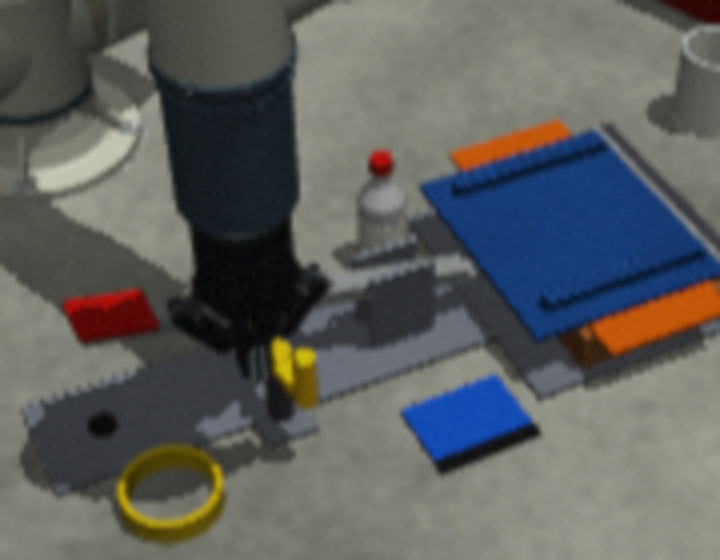

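The closed fingers stand just behind the knob, which is at crop (305,375), and nothing has been disturbed. I'll push along the arc.

Emit:
{"name": "move_arm", "arguments": {"increments": "0.04 0.15 0 0 0 0;0.04 0.15 0 0 0 0;0.06 0.07 0 0 0 0;0.05 0.07 0 0 0 0;0.05 0.08 0 0 0 0;0.04 0.08 0 0 0 0;0.03 0.09 0 0 0 0;0.03 0.08 0 0 0 0;0.02 0.09 0 0 0 0;0.02 0.09 0 0 0 0;0.01 0.09 0 0 0 0;0 0.09 0 0 0 0;0 0 0 0 0 0"}}

```text
t: 3.85
ee_pos: [0.5596, -0.0894, 0.1248]
ee_rot: [-3.067, 0.678, -0.0]
contact_force: [-0.4, -0.5, 0.2]
grip_width: 0.0001
```

Emit:
{"name": "move_arm", "arguments": {"increments": "-0.01 0.09 0 0 0 0;-0.01 0.09 0 0 0 0;-0.02 0.09 0 0 0 0;-0.02 0.09 0 0 0 0;-0.03 0.08 0 0 0 0;-0.04 0.09 0 0 0 0;0 0 0 0 0 0;0 0 0 0 0 0"}}

```text
t: 4.65
ee_pos: [0.5531, -0.0633, 0.1249]
ee_rot: [3.067, -0.679, 0.0]
contact_force: [1.0, 0.4, -0.2]
grip_width: 0.0
```

```bash
python3 - <<'E'
from h import *
s=env.read_state();print(s['ee_pos'],s['contact_force'])
a=cv2.resize(env.read_camera('scene')[140:250,220:360],None,fx=4,fy=4,interpolation=2)
b=cv2.resize(env.read_camera('top')[190:260,320:400],None,fx=3,fy=3,interpolation=2)
c=np.zeros((440,800,3),np.uint8);c[:,:560]=a;c[:210,560:]=b;cv2.imwrite('pics/s2.png',c)
E
```

```text
[ 0.5531497  -0.06330158  0.12487394] [ 1.01274154  0.42899238 -0.18189544]
```

View pics/s2.png

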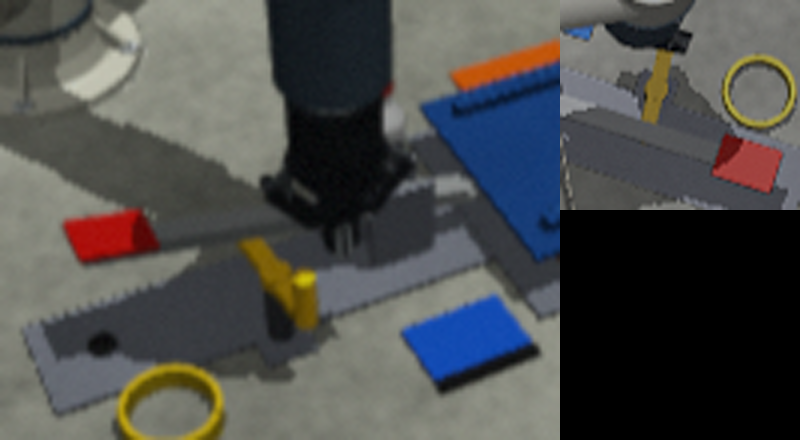

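The catch has not moved. The knob is still at scene (296,209), so the fingers passed it. I'll compare where the fingertips should appear with the image.

```bash
python3 - <<'E'
from h import *
p=env.read_state()['ee_pos'];print(env.tip_extent)
for z in(.10,.125,.17):
    for n in('top','scene'): print(n,z,proj(n,[p[0],p[1],z]).round(1))
for q in([.5525,-.104,.13],[.499,-.0905,.086],[.406,-.188,.14],[.5525,-.104,.074]):
    print(q,proj('top',q).round(1),proj('scene',q).round(1))
K=np.array([220,140]);print('tip seen scene',K+np.array([345,250])/4)
E
```

```text
0.025
top 0.1 [343.9 203.4]
scene 0.1 [304.8 208.9]
top 0.125 [344.2 202.2]
scene 0.125 [304.5 203.8]
top 0.17 [344.7 199.9]
scene 0.17 [304.1 194.1]
[0.5525, -0.104, 0.13] [355.9 202. ] [295.5 208.9]
[0.499, -0.0905, 0.086] [351.6 219. ] [288.5 207.9]
[0.406, -0.188, 0.14] [381.8 243.8] [247.3 197.8]
[0.5525, -0.104, 0.074] [354.9 204.7] [296.3 220.3]
tip seen scene [306.25 202.5 ]
```

The tips appear at scene row ~204, which corresponds to z ≈ 0.125 rather than 0.10, so the closed fingers probably went over the knob. I'll go back over it, come down lower behind it and check.

Emit:
{"name": "move_arm", "arguments": {"increments": "0 0 0.6 0 0 0;0 0 0.6 0 0 0;-0.05 -0.4 0 0 0 0;-0.05 -0.4 0 0 0 0;-0.05 -0.4 0 0 0 0;-0.05 -0.4 0 0 0 0;0 -0.1 -0.6 0 0 0;0 0 -0.6 0 0 0;0 0 -0.6 0 0 0;0 0 0 0 0 0;0 0 0 0 0 0"}}

```text
t: 5.85
ee_pos: [0.5433, -0.1488, 0.0954]
ee_rot: [3.067, -0.679, -0.0]
contact_force: [0.2, -1.2, 0.2]
grip_width: 0.0003
```

```bash
python3 - <<'E'
from h import *
p=env.read_state()['ee_pos'];print(p)
for z in(.07,.095,.12,.15): print(z,[((proj('scene',[p[0],p[1],z])-[250,170])*8).round(0),((proj('top',[p[0],p[1],z])-[320,170])*3).round(0)])
a=cv2.resize(env.read_camera('scene')[170:240,250:310],None,fx=8,fy=8,interpolation=2)
b=cv2.resize(env.read_camera('top')[170:260,320:400],None,fx=3,fy=3,interpolation=2)
c=np.zeros((560,720,3),np.uint8);c[:,:480]=a;c[:270,480:]=b;c=np.clip(c*1.6,0,255).astype(np.uint8);cv2.imwrite('pics/s3.png',c)
E
```

```text
[ 0.54333465 -0.14880272  0.09538344]
0.07 [array([278., 454.]), array([142., 112.])]
0.095 [array([274., 415.]), array([144., 109.])]
0.12 [array([269., 374.]), array([146., 105.])]
0.15 [array([264., 323.]), array([148., 101.])]
```

View pics/s3.png

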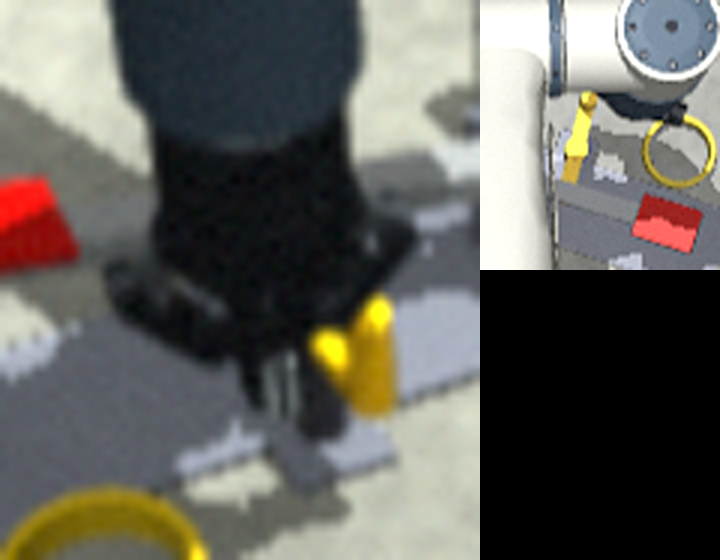

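The image is ambiguous (dark finger against dark post), but at this height the fingers must meet the knob, so I'll push part of the way and check the force.

Emit:
{"name": "move_arm", "arguments": {"increments": "0.01 0.15 0 0 0 0;0.01 0.15 0 0 0 0;0.05 0.08 0 0 0 0;0.05 0.08 0 0 0 0;0.05 0.08 0 0 0 0;0.04 0.08 0 0 0 0;0.03 0.09 0 0 0 0"}}

```text
t: 6.65
ee_pos: [0.5553, -0.1127, 0.0947]
ee_rot: [3.067, -0.679, -0.0]
contact_force: [-0.9, -0.5, -0.1]
grip_width: 0.0003
```

```bash
python3 - <<'E'
from h import *
p=env.read_state();print(p['ee_pos'],p['contact_force'])
p=p['ee_pos']
for z in(.07,.095,.12,.15): print(z,[((proj('scene',[p[0],p[1],z])-[250,170])*8).round(0)])
S=env.read_camera('scene');T=env.read_camera('top')
for n,im,roi in(('top',T,(320,150,420,280)),('scene',S,(270,140,420,228))):
    print(n,[(list(c),list(map(int,s))) for c,s in blobs(im,(22,120,60),(35,255,255),roi)[0]])
a=cv2.resize(S[170:240,250:310],None,fx=8,fy=8,interpolation=2)
b=cv2.resize(T[170:260,320:400],None,fx=3,fy=3,interpolation=2)
c=np.zeros((560,720,3),np.uint8);c[:,:480]=a;c[:270,480:]=b;c=np.clip(c*1.6,0,255).astype(np.uint8);cv2.imwrite('pics/s4.png',c)
E
```

```text
[ 0.55532535 -0.11273589  0.0946604 ] [-0.9153451  -0.49063298 -0.11548379]
0.07 [array([360., 423.])]
0.095 [array([357., 383.])]
0.12 [array([354., 342.])]
0.15 [array([350., 292.])]
top [([np.float64(351.5), np.float64(216.6)], [348, 200, 8, 32, 165]), ([np.float64(386.0), np.float64(219.8)], [374, 208, 25, 25, 149])]
scene [([np.float64(300.3), np.float64(214.5)], [298, 208, 5, 12, 36])]
```

View pics/s4.png

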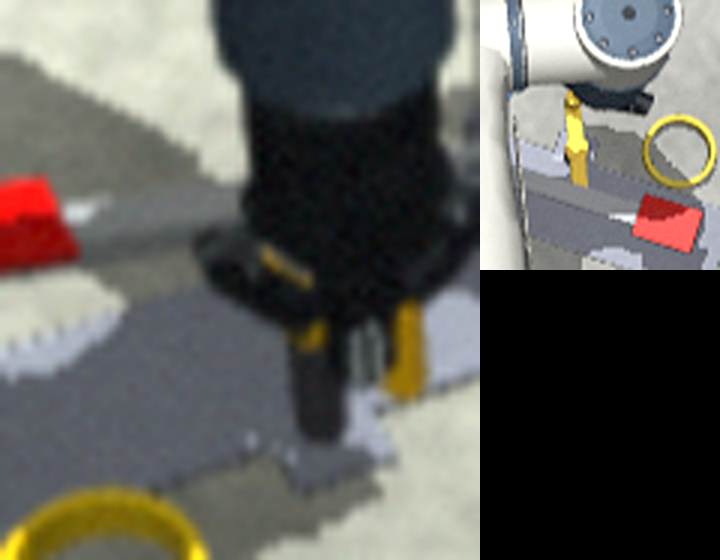

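The knob (crop (405,345)) is now ahead of the fingers and the catch is turning. The tips are at z ≈ 0.095, higher than stated. I'll continue along the arc.

Emit:
{"name": "move_arm", "arguments": {"increments": "0.03 0.1 0 0 0 0;0.02 0.1 0 0 0 0;0.02 0.1 0 0 0 0;0.01 0.09 0 0 0 0;0 0.09 0 0 0 0;-0.01 0.09 0 0 0 0;-0.01 0.09 0 0 0 0;-0.02 0.09 0 0 0 0;-0.03 0.09 0 0 0 0;-0.04 0.09 0 0 0 0;-0.05 0.08 0 0 0 0;0 0 0 0 0 0;0 0 0 0 0 0"}}

```text
t: 8.05
ee_pos: [0.551, -0.0621, 0.0948]
ee_rot: [-3.067, 0.679, 0.0]
contact_force: [-0.1, -0.1, -0.8]
grip_width: 0.0003
```

```bash
python3 - <<'E'
from h import *
p=env.read_state();print(p['ee_pos'],p['contact_force'])
S=env.read_camera('scene');T=env.read_camera('top')
a=cv2.resize(S[170:240,250:310],None,fx=8,fy=8,interpolation=2)
b=cv2.resize(T[170:260,320:400],None,fx=4,fy=4,interpolation=2)
c=np.zeros((560,800,3),np.uint8);c[:,:480]=a;c[:360,480:]=b;c=np.clip(c*1.6,0,255).astype(np.uint8);cv2.imwrite('pics/s5.png',c)
E
```

```text
[ 0.55096432 -0.0621011   0.0947771 ] [-0.09923081 -0.13894759 -0.79265614]
```

View pics/s5.png

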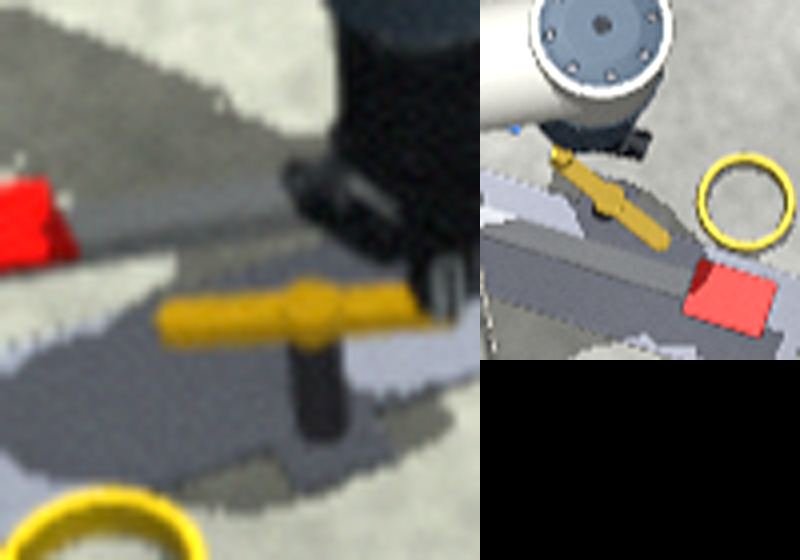

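The catch arm runs from (608,197) to (665,242) in the top crop, so the catch is at about 1.24 rad and clear of the lever. I'll lift off and move over the pad.

Emit:
{"name": "move_arm", "arguments": {"increments": "0 0 0.6 0 0 0;0 0 0.8 0 0 0;0 0 0.9 0 0 0;-0.49 -0.43 0 0 0 0;-0.49 -0.43 0 0 0 0;-0.49 -0.43 0 0 0 0;-0.49 -0.43 0 0 0 0;-0.49 -0.43 0 0 0 0;-0.49 -0.45 0 0 0 0;0 0 0 0 0 0;0 0 -0.4 0 0 0;0 0 -0.2 0 0 0;0 0 0 0 0 0;0 0 0 0 0 0"}}

```text
t: 9.55
ee_pos: [0.4045, -0.1923, 0.18]
ee_rot: [3.067, -0.678, -0.001]
contact_force: [0.5, -1.1, 0.7]
grip_width: -0.0
```

```bash
python3 - <<'E'
from h import *
p=env.read_state();print(p['t'],p['ee_pos'],p['contact_force'])
S=env.read_camera('scene');T=env.read_camera('top')
p=p['ee_pos']
for z in(.14,.16,.185): print(z,((proj('scene',[p[0],p[1],z])-[215,150])*8).round(0))
a=cv2.resize(S[150:220,215:275],None,fx=8,fy=8,interpolation=2)
b=cv2.resize(T[170:260,320:400],None,fx=4,fy=4,interpolation=2)
c=np.zeros((560,800,3),np.uint8);c[:,:480]=a;c[:360,480:]=b;c=np.clip(c*1.6,0,255).astype(np.uint8);cv2.imwrite('pics/s6.png',c)
E
```

```text
9.55 [ 0.40445806 -0.19232702  0.17997045] [ 0.54864567 -1.0612072   0.72775453]
0.14 [248. 386.]
0.16 [241. 352.]
0.185 [232. 307.]
```

View pics/s6.png

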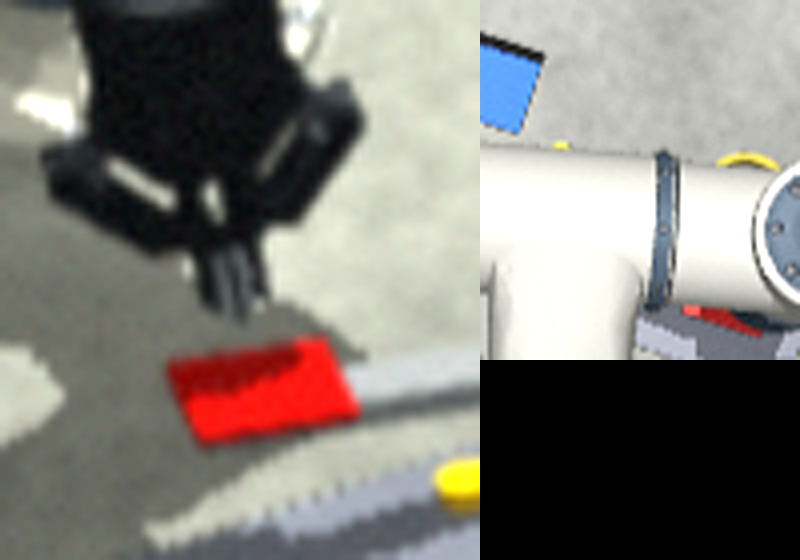

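The tips (crop (235,318)) stand above the pad centre (262,390), about 40 mm up, and the catch is clear. I'll come down slowly to contact.

Emit:
{"name": "move_arm", "arguments": {"increments": "0 0 -0.2 0 0 0;0 0 -0.2 0 0 0;0 0 -0.2 0 0 0;0 0 0 0 0 0;0 0 0 0 0 0"}}

```text
t: 10.15
ee_pos: [0.4039, -0.1925, 0.1495]
ee_rot: [3.067, -0.679, -0.001]
contact_force: [0.3, 0.4, 0.0]
grip_width: 0.0001
```

Emit:
{"name": "move_arm", "arguments": {"increments": "0 0 -0.1 0 0 0;0 0 -0.1 0 0 0;0 0 -0.1 0 0 0;0 0 0 0 0 0;0 0 0 0 0 0"}}

```text
t: 10.65
ee_pos: [0.4043, -0.1924, 0.1349]
ee_rot: [3.067, -0.679, 0.0]
contact_force: [-0.1, 0.9, 1.5]
grip_width: 0.0001
```

Emit:
{"name": "move_arm", "arguments": {"increments": "0 -0.02 -0.1 0 0 0;0 -0.02 -0.1 0 0 0;0 0 -0.1 0 0 0;0 0 0 0 0 0;0 0 0 0 0 0"}}

```text
t: 11.15
ee_pos: [0.4042, -0.1946, 0.1198]
ee_rot: [3.067, -0.679, 0.0]
contact_force: [-2.4, -1.7, 4.6]
grip_width: -0.0001
```

Contact is made, with about 4.6 N upward. I'll press on down, following the pad's arc.

Emit:
{"name": "move_arm", "arguments": {"increments": "-0.015 -0.04 -0.1 0 0 0;-0.015 -0.04 -0.1 0 0 0;-0.01 -0.03 -0.1 0 0 0;-0.01 -0.02 -0.1 0 0 0;-0.005 -0.02 -0.1 0 0 0;0 0 0 0 0 0;0 0 0 0 0 0"}}

```text
t: 11.85
ee_pos: [0.4015, -0.2019, 0.0947]
ee_rot: [3.067, -0.679, 0.0]
contact_force: [1.2, 3.6, 4.4]
grip_width: -0.0001
```

Emit:
{"name": "move_arm", "arguments": {"increments": "0 -0.01 -0.1 0 0 0;0 -0.01 -0.1 0 0 0;0 0 -0.1 0 0 0;0 0 -0.1 0 0 0;0 0 0 0 0 0;0 0 0 0 0 0;0 0 0 0 0 0"}}

```text
t: 12.55
ee_pos: [0.4011, -0.2035, 0.075]
ee_rot: [3.066, -0.679, -0.001]
contact_force: [-0.3, -4.3, 4.2]
grip_width: -0.0001
```

```bash
python3 - <<'E'
from h import *
p=env.read_state();print(p['t'],p['ee_pos'],p['contact_force'])
S=env.read_camera('scene');T=env.read_camera('top')
cv2.imwrite('pics/s7.png',np.clip(cv2.resize(S[130:250,215:415],None,fx=4,fy=4,interpolation=2)*1.4,0,255).astype(np.uint8))
S0=cv2.imread('pics/scene0.png')
o=np.array([.4934,.0601]);R=np.array([[.9436,.331],[-.331,.9436]])
# flap front corners, press x +-.12, y .085: shut, and at opening .15 about hinge y .29
for f in(0,.123,.15,.19):
    for x in(.12,-.12):
        y=.29-.205*np.cos(f);z=.055+.205*np.sin(f);w=R@[x,y]+o
        print(f,x,((proj('scene',[*w,z])-[215,130])*4).round(0))
E
```

```text
12.55 [ 0.40110836 -0.20347421  0.07496439] [-0.33412311 -4.28994399  4.17385385]
0 0.12 [555. 302.]
0 -0.12 [436. 149.]
0.123 0.12 [558. 281.]
0.123 -0.12 [437. 129.]
0.15 0.12 [559. 277.]
0.15 -0.12 [438. 124.]
0.19 0.12 [561. 270.]
0.19 -0.12 [439. 117.]
```

View pics/s7.png

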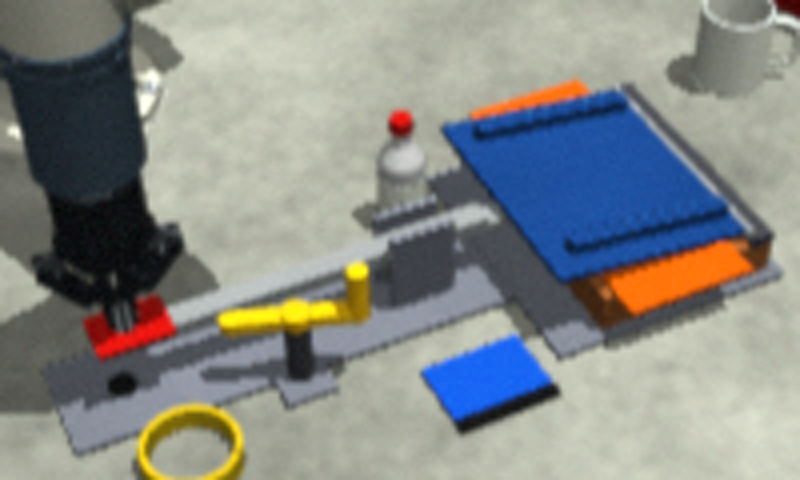

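The flap has lifted visibly (corner at crop (567,280)), with the fingers on the pad and the catch clear. I'll go 17 mm deeper and ease the sideways friction.

Emit:
{"name": "move_arm", "arguments": {"increments": "0 -0.02 -0.08 0 0 0;0 -0.02 -0.09 0 0 0;0 0 -0.09 0 0 0;0 0 -0.08 0 0 0;0 0 0 0 0 0;0 0 0 0 0 0;0 0 0 0 0 0;0 0 0 0 0 0;0 0 0 0 0 0;0 0 0 0 0 0"}}

```text
t: 13.65
ee_pos: [0.4016, -0.2046, 0.0579]
ee_rot: [-3.067, 0.679, -0.001]
contact_force: [0.8, 4.0, 4.1]
grip_width: 0.0
```

```bash
python3 - <<'E'
from h import *
p=env.read_state();print(p['t'],p['ee_pos'],p['contact_force'])
S=env.read_camera('scene');cv2.imwrite('pics/scene8.png',S);S0=cv2.imread('pics/scene0.png');S7=None
def corner(im):
    b,k=blobs(im,(100,120,40),(125,255,255),(325,130,420,208))
    c=max(cv2.findContours(k,0,2)[0],key=cv2.contourArea)[:,0]
    return c[c[:,1].argmax()],c[c[:,0].argmin()],c[:,1].max()
print(corner(S0),corner(S))
# front-edge vertical shift per column (lowest blue row)
m=[blobs(i,(100,120,40),(125,255,255),(325,130,420,208))[1] for i in(S0,S)]
for x in range(330,354,3): print(x,[np.nonzero(k[:,x])[0].max() if k[:,x].any() else None for k in m],end=' ')
b=np.array([.4934,.0601]);R=np.array([[.9436,.331],[-.331,.9436]])
print()
for f in(0,.123,.15,.17): print(f,[proj('scene',[*(R@[x,.29-.205*np.cos(f)-.008*np.sin(f)]+b),.055+.205*np.sin(f)]).round(1) for x in(.12,-.12)])
print('red',[(c,list(s)) for c,s in blobs(S,(0,140,60),(8,255,255),(220,180,300,230))[0]])
E
```

```text
13.65 [ 0.40163316 -0.20464085  0.0578685 ] [0.77315771 3.97550703 4.07810738]
(array([354, 205], dtype=int32), array([326, 166], dtype=int32), np.int32(205)) (array([354, 198], dtype=int32), array([326, 161], dtype=int32), np.int32(198))
330 [np.int64(174), np.int64(167)] 333 [np.int64(178), np.int64(171)] 336 [np.int64(182), np.int64(175)] 339 [np.int64(185), np.int64(178)] 342 [np.int64(189), np.int64(182)] 345 [np.int64(193), np.int64(186)] 348 [np.int64(197), np.int64(190)] 351 [np.int64(201), np.int64(194)] 
0 [array([353.7, 205.4]), array([323.9, 167.2])]
0.123 [array([354.3, 200.4]), array([324. , 162.3])]
0.15 [array([354.5, 199.3]), array([324.2, 161.2])]
0.17 [array([354.7, 198.4]), array([324.3, 160.3])]
red [(array([248. , 215.4]), [np.int32(237), np.int32(207), np.int32(22), np.int32(16), np.int32(174)])]
```

Measured edge rise is about 7 px in the scene view, which is about 0.15 rad (0.122 is needed). I'll make a small sideways relief, settle and check that it stays steady.

Emit:
{"name": "move_arm", "arguments": {"increments": "0 0.02 -0.03 0 0 0;0 0.01 -0.03 0 0 0;0 0 0 0 0 0;0 0 0 0 0 0;0 0 0 0 0 0;0 0 0 0 0 0;0 0 0 0 0 0;0 0 0 0 0 0;0 0 0 0 0 0;0 0 0 0 0 0;0 0 0 0 0 0;0 0 0 0 0 0"}}

```text
t: 14.9
ee_pos: [0.4013, -0.2042, 0.055]
ee_rot: [3.066, -0.678, -0.0]
contact_force: [-0.3, -3.4, 5.6]
grip_width: 0.0001
```

```bash
python3 - <<'E'
from h import *
p=env.read_state();print(p['t'],p['ee_pos'],p['contact_force'],np.abs(p['dq']).max())
for _ in range(2):
    S=env.read_camera('scene')
    k=blobs(S,(100,120,40),(125,255,255),(325,130,420,208))[1];print([int(np.nonzero(k[:,x])[0].max()) for x in range(330,354,3)])
cv2.imwrite('pics/s9.png',np.clip(cv2.resize(S[130:250,215:415],None,fx=4,fy=4,interpolation=2)*1.4,0,255).astype(np.uint8))
E
```

```text
14.9 [ 0.40127459 -0.20418821  0.05503689] [-0.3078852  -3.42098992  5.58632002] 0.0011478028092327195
[166, 171, 174, 178, 182, 186, 190, 193]
[166, 171, 174, 178, 182, 186, 190, 193]
```

View pics/s9.png

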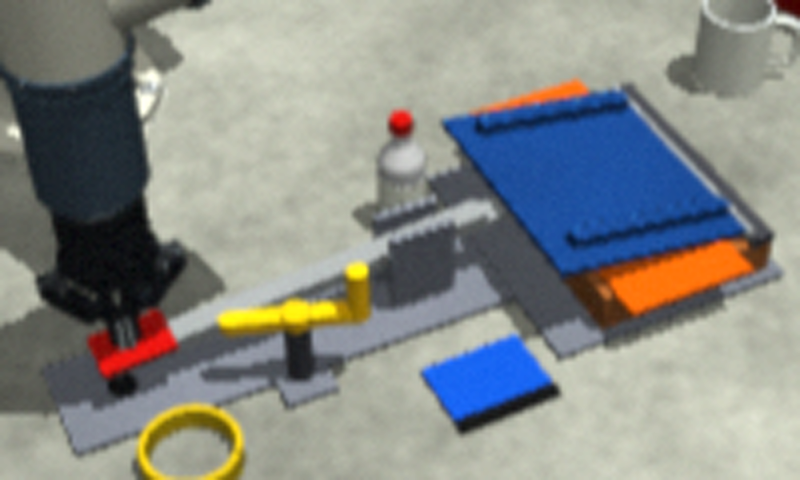

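The pad is near the bumper with the fingers on it, at crop (130,345). The catch is clear, the flap is raised and steady, and the bystanders in view (tape, glue, squeegee, mug) have not moved. Handing in.

```bash
python3 -c "
from plant import env
print(env.sign_off());s=env.read_state();print(s['t'],s['ee_pos'],s['contact_force'])"
```

```text
the job is handed in; nothing more can be done
None
the job is handed in; nothing more can be done
```

I swung the catch clear by its knob, then pressed the red pad down with closed fingers. I handed the job in at about 15 s with the pad still held; sign-off reported no verdict.

**Last checks:**
- **Catch:** about 1.24 rad, measured from the top image after the push; it still looked clear in the last picture (0.95 needed).
- **Flap:** about 0.15 rad or slightly more, read from a 7 px rise of its front edge (0.122 needed). The edge did not change between the last two pictures.
- **Push on the pad:** about 5.6 N, with the fingers over the pad and the arm at rest.
- **Bystanders:** the tape, glue, squeegee and mug had not moved in the last picture. The cutter, offcut and core were outside that view and I did not check them, though the arm never worked near them.

**What disagreed:**
- **Fingertip height:** the first push passed over the knob without moving the catch. In the images the closed fingertips stood about 25 mm higher than the stated tip length, so I repeated the push 30 mm lower.
- **Sideways friction:** about 3 to 4 N remained along the lever at the pad. I saw no sign of the lever shifting on its rod, but I did not measure that directly.

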